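Push a model truck's box and cab into line in the gluing jig

ROBOT

A 7-joint arm with a two-finger parallel gripper is mounted at the origin on the work surface. World frame = base frame: x ahead of the robot, y to its left, z up, the work surface at z = 0. Lengths are in m, angles in rad, forces in N, time in s.
With the tool pointing down it reaches from about 0.425 to 0.875 m from the base axis. Payload 4.7 kg.
Tool frame: the origin (TCP) lies midway between the tips of the shut fingers; the grasp point (between the pads) lies 19 mm behind it; z points along the fingers, y is the line along which they close (so a half turn about z gives the same grasp; the last joint's range is limited). The gripper opens to 85 mm and grips with 20 to 120 N. Pads are 22 mm wide; open, the fingers measure 114 mm over their backs; the gripper's body (76 mm by 85 mm) begins 54 mm behind the grasp point. The pads swing forward as they close: fully open they stand 13 mm farther back than shut.
Start: joints at [1.173, 0.321, -0.07, 1.45, 0.023, 1.371, -0.057], TCP at [0.26, -0.596, 0.231] pointing down, gripper open.
Joint ranges: [-2.86, 2.86], [-0.3, 2.09], [-1.38, 1.24], [0.06, 2.45], [-1.56, 4.7], [0.09, 2.05], [-2.69, 2.69]. Speed limits (rad/s): [2.57, 2.57, 3.14, 3.14, 3.14, 3.14, 3.14].

INTERFACE

Orientations are given as a rotation vector (axis times angle).
In Python, from station import arm, vision, spotter gives the robot as it stands.
- The arm moves only by the tool jog_arm, never from a script. Its argument "plan" is a list of rows, each a list of 2 entries, a list of its own where there are three numbers: the shift along the tool's x, y, z scaled (see below), then the turn, a rotation vector about the tool's x, y, z scaled (see below). A call has 1 to 20 rows; each row is the pose to reach, as a shift and turn from the pose commanded when the call began, along the tool's axes at that moment, turning the shorter way round; what a row does not reach only later rows make up. The controller multiplies each number of a shift by 500 mm and each number of a turn by 360 degrees. A row lasts 1/12 s, in which the tool goes at most 41.7 mm and 7.16 degrees, less where a joint would pass 70% of its speed; a pose out of reach is approached as far as the arm can. A call with a number of a shift or a turn outside -1 to 1 is refused whole. A call with a gripper value outside its range is refused whole. "fingers" is the opening, from -1 (shut) to 1 (fully open), set as the call begins (left out, the last holds). The fingers move at their own pace and stop on an object; the grip force is fixed at half the most. Time passes only in rows, so rows that repeat a pose let the fingers close. It gives the time, the measured TCP pose, the force, the opening and the grip force at its end, in the units of the state.
- arm.read_state(): the state, without advancing time (a new reading comes with each control period).
- vision.read_camera(name): name is "scene" or "top"; returns (picture, depth): 400x640x3 uint8, blue, green, red; 400x640 float32, m along the optical axis (not along the pixel's ray), 0 where there is no reading.
- vision.get_calibration(name): a dict with "intrinsics" (3x3 intrinsics, pixels), "dist_coeffs" ([k1, k2, p1, p2, k3] as OpenCV has them; the pictures are not rectified), "world_from_camera" (4x4, takes a point from camera to world coordinates). Camera axes: x right, y down, z forward; pixel columns grow to the right and rows downward; lengths in m; the calibration is good to about 2 mm. A picture is of the moment at which its call begins. get_calibration takes no time and is no camera call.
- arm.hand_in(): hands the job in; it is judged then, once.
Trained networks look in the newest picture that a camera, given by its name, has taken for a name from the list of things; names that differ only in an ending like _2 or _b are one class to them, and where a whole thing is asked for, a point or a joint stands for the part that bears it (a point fixed in the world has none). Each returns a list of dicts, best first, with "conf" (0 to 1); they miss things now and then, are a little off and sometimes report something else, mostly with a low value. They report only what shows in the picture. A call takes as long as a camera call. They do not tell look-alikes from the thing itself.
- spotter.find_in(camera, query): "bbox" ([left, top, right, bottom] as shares, 0 to 1, of the picture: columns of its width, rows of its height, round what is visible of it).
- spotter.outline_of(camera, query): "mask" (400x640 bool, what is visible of it) and "bbox" ([left, top, right, bottom] as shares, 0 to 1, of the picture: columns of its width, rows of its height, round what is visible of it).
The state is a dict: "time_s": time; "joints": joint angles; "joint_vel": joint speeds; "tau": joint torques, N m; "position": TCP position; "ee_rot": TCP orientation; "ft_force": force on the tool from outside, world axes, zero at the start; "ft_torque": the same for the moment, N m; "opening": opening from 0.0 (shut) to 1.0 (fully open); "grasp_force": force on a finger pad.
Only numpy, scipy, OpenCV 4.12 (cv2) and the standard library are available. Lean on these libraries where they do the work, as an engineer would, in place of code of your own. Each camera call takes 0.05 s, during which the arm holds its last target. There are 200 camera calls.

TASK

On the gluing jig, push the model truck's box body and its cab along the plate into line for gluing: the box snug in the corner, its long side flush against the long fence and its end against the end stop, and the cab flush against the same fence with its flat back touching the box. Only push them with the fingers: do not grip them, lift them or tip them over, and leave the bottles, the jar and the knife where they are.

Things in the scene. Friction and masses are not known exactly. Their poses are not given: they have to be found in the camera images.
- jig: Gluing jig, fixed: dark grey plate 200 (x) by 380 (y) mm, 6 thick, with bare aluminium fences 16 thick, tops 30 mm above the bench. Long fence along y over the plate's whole length, inner face at x = +80; end stop along x from x = -70 to the fence, inner face at y = +170; right-angled inner corner at (80, 170). Origin: centre of plate's underside, on the bench; plate top at z = 6; z up.
- van_box: Truck box, loose light-grey closed plastic box, 56 wide (x), 100 long (y), 52 mm high, 0.1 kg, flat sides, slides on the plate. Doors at +y. Origin: centre of underside, z up. Starts on the plate turned at most 0.25 rad from the jig, 30 to 60 mm short of its place in jig x and y (+y end towards the end stop, +x side towards the long fence).
- cab: Truck cab, loose light-grey plastic, 56 wide (x), 48 long (y), 44 mm high, 0.055 kg. Full size up to 24 mm; above, 53 wide and front set back 8. Flat back at +y, windscreen at -y. Origin: centre of underside, z up. Starts on the plate on the box's jig -y side, turned at most 0.25 rad from the jig, back towards the box, 30 to 60 mm short of the fence, 60 mm or more from the box.
- paint_jar: Bystander: round paint jar with a black cap, 36 mm across, 42 mm high, loose on the bench beside an end of the jig. Origin: centre of its underside.
- cement_bottle: Bystander: square green glass bottle with a round green cap, 44 by 44 mm, 66 mm high, loose on the bench beside an end of the jig. Origin: centre of its underside.
- glue_bottle: Bystander: white bottle with a pointed nozzle, 38 mm across, 98 mm high, loose on the bench beside an end of the jig. Origin: centre of its underside.
- hobby_knife: Bystander: capped metal hobby knife lying flat on the bench beyond the long fence, 122 mm long (along its y, from -48 to +75 mm), 10 mm wide, 9 mm high. Origin: centre of the handle's underside.
There are look-alikes about, which are no part of the job. Leave any purple look-alike of the cab alone.

How it is judged:
At the end, for the whole second after the job is handed in: The box stands on the plate within 3 mm of the long fence and of the end stop and square to the fence within 0.05 rad; the cab stands on the plate within 3 mm of the long fence, its back within 3 mm of the box's front, square within 0.05 rad; both upright and at rest (x of van_box in the frame of jig between 0.049 and 0.055 m and y of van_box in the frame of jig between 0.117 and 0.123 m and angle between the y axis of each of van_box, cab and the y axis of jig, either way round below 0.05 rad and x of cab in the frame of jig between 0.049 and 0.055 m and y of cab in the frame of van_box between -0.077 and -0.071 m and angle between each of van_box, cab's own z axis and vertical below 0.05 rad and linear speed of each of van_box, cab below 0.01 m/s and z of van_box in the frame of jig between 0.003 and 0.009 m and z of cab in the frame of jig between 0.003 and 0.009 m); the robot touches nothing.
It fails at once if the box or the cab is lifted off the plate (more than 6 mm) (z of any of van_box, cab in the frame of jig above 0.012 m).
It fails at once if the box or the cab is tipped (more than 0.25 rad) (angle between any of van_box, cab's own z axis and vertical above 0.25 rad).
It fails at once if the box or the cab is taken between the fingers (the grasp point is inside it) ((x of the grasp point in the frame of van_box between -0.024 and 0.024 m and y of the grasp point in the frame of van_box between -0.046 and 0.046 m and z of the grasp point in the frame of van_box between -0.01 and 0.048 m) or (x of the grasp point in the frame of cab between -0.022 and 0.022 m and y of the grasp point in the frame of cab between -0.018 and 0.018 m and z of the grasp point in the frame of cab between -0.01 and 0.04 m)).
It fails at once if a bottle, the jar or the knife is moved more than 15 mm or a bottle or the jar is tipped (distance of any of paint_jar, cement_bottle, glue_bottle, hobby_knife from where it was at the start of the episode above 0.015 m or angle between any of paint_jar, cement_bottle, glue_bottle's own z axis and vertical above 0.3 rad).
It also fails if it takes over 67 s, if anything falls off the work surface, if the arm or the gripper's body presses on something with over 40 N, if the wrist force passes 120 N, or if a joint passes its speed limit or range.

## Working session

There is one attempt and no reset: what is moved stays moved. The work goes in short steps, Python scripts to look and compute and a tool call to move; the robot and the scene stay as the last step left them, time stands still between calls to the robot, and variables do not carry over. Pictures are saved under pics/ and viewed, at most 10 in all, crops included, and the job is handed in when it is done.

Besides the shell and the picture viewer there is one more tool, called after "Call:" by a JSON object that holds its "api" and its "payload", one argument or row to a line. jog_arm: Moves the arm, as the interface text tells. Its arguments: {"type":"object","properties":{"plan":{"type":"array"},"fingers":{"type":"number"}},"required":["plan"]}

```bash
mkdir -p pics
cat > h.py <<'E'
import numpy as np, cv2
from station import arm, vision, spotter
E
python3 - <<'E'
from h import *
for n in("scene","top"):
    im,d=vision.read_camera(n); c=vision.get_calibration(n)
    cv2.imwrite(f"pics/{n}0.png",im); np.savez(f"{n}0.npz",im=im,d=d)
    print(n,c["intrinsics"],c["dist_coeffs"],np.round(c["world_from_camera"],3))
    for q in("van_box","cab","jig"):
        print(q,[(round(r["conf"],2),[round(b*s) for b,s in zip(r["bbox"],(640,400)*2)]) for r in spotter.find_in(n,q)])
s=arm.read_state();print(s)
E
```

```text
scene [[363.245688     0.         317.29906939]
 [  0.         363.245688   198.6444524 ]
 [  0.           0.           1.        ]] [-0.05344186  0.          0.          0.          0.        ] [[-0.423  0.747 -0.513  0.953]
 [ 0.906  0.356 -0.229  0.182]
 [ 0.012 -0.562 -0.827  0.695]
 [ 0.     0.     0.     1.   ]]
van_box [(0.67, [282, 200, 334, 254])]
cab [(0.81, [230, 177, 260, 212]), (0.72, [294, 141, 320, 168])]
jig [(0.68, [185, 154, 381, 294])]
top [[381.7789814    0.         317.33124138]
 [  0.         381.7789814  198.87638093]
 [  0.           0.           1.        ]] [-0.04565679  0.          0.          0.          0.        ] [[-0.005 -0.995  0.096  0.484]
 [-0.999  0.008  0.038 -0.002]
 [-0.039 -0.096 -0.995  0.968]
 [ 0.     0.     0.     1.   ]]
van_box [(0.82, [305, 166, 353, 197])]
cab [(0.77, [382, 175, 406, 200]), (0.76, [351, 247, 378, 273])]
jig [(0.96, [276, 152, 431, 234])]
{'time_s': 0.4, 'joints': array([ 1.17310841,  0.32111851, -0.07008588,  1.45066663,  0.02260377,
        1.37078287, -0.05688162]), 'joint_vel': array([-1.02905448e-03,  9.31400999e-04,  8.04141948e-05, -6.02578609e-04,
       -1.55539682e-03,  3.67498621e-04, -5.14749598e-04]), 'tau': array([-1.72479322e-04, -4.92740071e+01, -3.80863510e-01, -3.14096189e+01,
        1.30889582e-02,  3.96615069e-03, -1.76887676e-05]), 'position': array([ 0.2601065 , -0.59562984,  0.23118763]), 'ee_rot': array([-3.07506087e+00, -6.42283159e-01,  1.49625719e-04]), 'ft_force': array([ 0.89080628,  0.60116672, -0.0220268 ]), 'ft_torque': array([ 0.00055952, -0.01252065, -0.00689585]), 'grasp_force': 0.0, 'opening': 1.0000043963621057}
```

Run:
```python
import cv2
a=cv2.imread("pics/top0.png")[120:300,250:470]; cv2.imwrite("pics/topc.png",cv2.resize(a,None,fx=3.3,fy=3.3,interpolation=cv2.INTER_CUBIC))
a=cv2.imread("pics/scene0.png")[110:310,160:420]; cv2.imwrite("pics/scc.png",cv2.resize(a,None,fx=3,fy=3,interpolation=cv2.INTER_CUBIC))
```

```text
(no output)
```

View pics/topc.png

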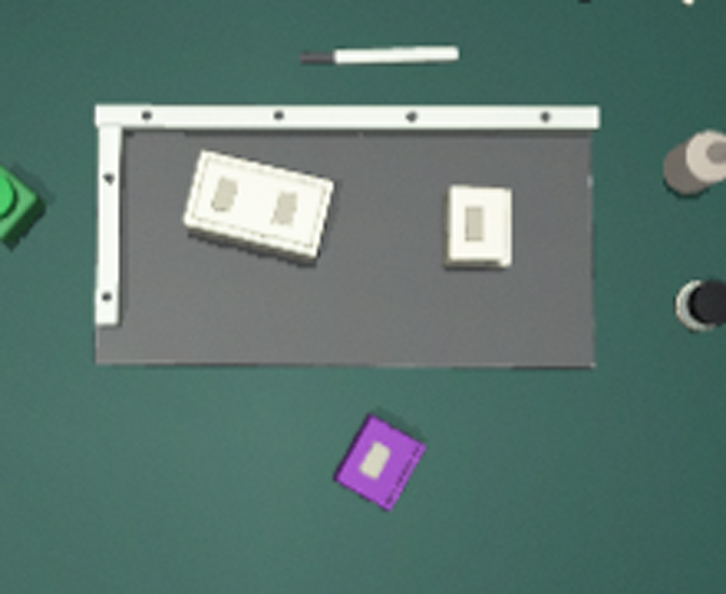

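View pics/scc.png

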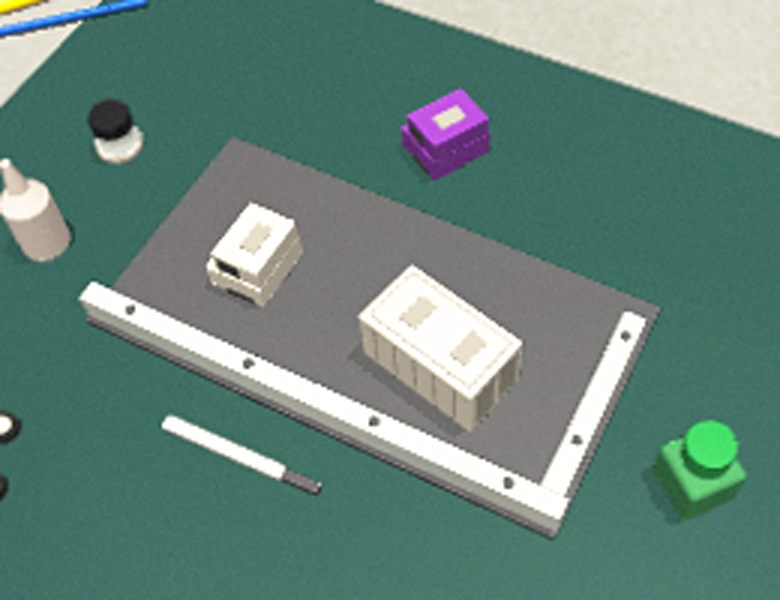

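Both pictures show two cab-like things. The light-grey one is on the plate (top px ~394,188; scene px ~245,195) and the purple look-alike is on the bench (top px ~364,260; scene px ~307,154). I choose the light-grey cab; the box is at top px ~328,183. The crops confirm this choice. Next I measure their poses.

```bash
cat > h.py <<'E'
import numpy as np, cv2
from scipy.spatial.transform import Rotation as R
from station import arm, vision, spotter
def world(n,d):
    c=vision.get_calibration(n);v,u=np.mgrid[0:400,0:640]
    p=cv2.undistortPoints(np.stack([u,v],-1).reshape(-1,1,2).astype(float),c["intrinsics"],c["dist_coeffs"]).reshape(400,640,2)
    P=np.dstack([p*d[...,None],d]);T=c["world_from_camera"]
    return P@T[:3,:3].T+T[:3,3]
def rect(P,m):
    m=cv2.morphologyEx(m.astype(np.uint8),cv2.MORPH_OPEN,np.ones((2,2)))
    n,l,s,c=cv2.connectedComponentsWithStats(m,connectivity=4)
    i=1+np.argmax(s[1:,4]);q=P[l==i]
    r=cv2.minAreaRect((q[:,:2]*1000).astype(np.float32));return r,q[:,2].mean(),len(q),q
E
python3 - <<'E'
from h import *
z=np.load("top0.npz");P=world("top",z["d"]);Z=P[...,2]*1000;im=z["im"].astype(int)
v,u=np.mgrid[0:400,0:640]
def box(a,b,c,d): return (u>a)&(u<c)&(v>b)&(v<d)
for n,m in dict(boxtop=box(298,160,360,202)&(Z>50)&(Z<65),cabtop=box(378,170,410,204)&(Z>42)&(Z<58),
   cabmid=box(378,170,410,204)&(Z>12)&(Z<58),fence=box(270,148,440,161)&(Z>24)&(Z<36),stop=box(270,160,290,225)&(Z>24)&(Z<36),
   plate=box(270,148,440,240)&(Z>3.)&(Z<70)).items():
    r,zz,k,q=rect(P,m&(z["d"]>0));print(n,np.round(r[0],1),np.round(r[1],1),round(r[2],2),round(zz*1000,1),k)
for n in("glue_bottle","paint_jar","cement_bottle","hobby_knife"):
    r=spotter.find_in("top",n)
    if r:
        b=r[0]["bbox"];x=int((b[0]+b[2])*320);y=int((b[1]+b[3])*200);print(n,r[0]["conf"],x,y,np.round(P[y,x]*1000))
E
```

```text
boxtop [570.2  15.8] [100.5 157.4] 75.41 59.3 972
cabtop [562.2 -85.8] [ 63.5 219.5] 26.88 61.3 375
cabmid [564.5 -90.8] [ 68.3 229.1] 25.61 53.0 490
fence [675.2 -70. ] [242.6 324.6] 33.71 36.1 982
stop [556.2  93.8] [222.9  89.3] 31.33 30.9 381
plate [592.1 -61.6] [212.2 393.9] 1.71 19.9 11673
glue_bottle 0.56 460 170 [ 638. -309.   58.]
paint_jar 0.71 464 210 [ 543. -320.   42.]
cement_bottle 0.68 250 183 [610. 194.  68.]
hobby_knife 0.58 367 137 [735. -93.   7.]
```

```bash
cat >> h.py <<'E'
def plane(n,z):
    "world xy (mm) of every pixel's ray at height z mm"
    d=np.ones((400,640));A=world(n,d);o=vision.get_calibration(n)["world_from_camera"][:3,3]
    r=A-o;t=(z/1000-o[2])/r[...,2];return (o+r*t[...,None])[...,:2]*1000
def fit(m,n,z):
    k,l,s,c=cv2.connectedComponentsWithStats(m.astype(np.uint8),connectivity=4)
    i=1+np.argmax(s[1:,4]);q=plane(n,z)[l==i]
    return cv2.minAreaRect(q.astype(np.float32)),s[i,4]
E
cat > look.py <<'E'
from h import *
import sys
im,d=vision.read_camera("top")
if len(sys.argv)>1: cv2.imwrite(f"pics/{sys.argv[1]}.png",cv2.resize(im[120:300,250:470],None,fx=3.3,fy=3.3,interpolation=cv2.INTER_CUBIC))
Z=cv2.medianBlur(world("top",d)[...,2].astype(np.float32),3)*1000
g=im.min(2)
X=plane("top",30);A=(X[...,0]>480)&(X[...,0]<665)&(X[...,1]>-250)&(X[...,1]<150)
print("gray top",np.percentile(g[A&(Z>50)],[10,50,90]))
F=(g>130)&(Z>20)&(Z<40)
for n,m,z in (("fence",F&(X[...,0]>650)&(X[...,0]<710)&(X[...,1]<115)&(X[...,1]>-260),30),("stop",F&(X[...,1]>100)&(X[...,1]<145)&(X[...,0]<655),30),
  ("box",A&(g>130)&(Z>54)&(Z<64),58),("cab",A&(g>130)&(Z>44)&(Z<54),50)):
    r,k=fit(m,"top",z);print(n,np.round(r[0],1),np.round(r[1],1),round(r[2],2),k)
E
python3 look.py
```

```text
gray top [190.  237.5 243. ]
fence [672.5 -65.8] [ 43.2 360.8] 0.24 987
stop [591.6 121.7] [122.6  14.9] 0.19 307
box [615.5   7.3] [100.   56.2] 75.62 962
cab [ 599.9 -151.8] [38.5 53.5] 88.7 373
```

```bash
cat > mv.py <<'E'
from h import *
import sys
x,y,z,yaw=map(float,sys.argv[1:5])   # mm, deg (0: tool x=+X, tool y=-Y)
s=arm.read_state();R0=R.from_rotvec(s["ee_rot"]);Rt=R.from_euler("z",yaw,degrees=True)*R.from_rotvec([np.pi,0,0])
d=R0.inv().apply(np.array([x,y,z])/1000-s["position"])
print("shift",np.round(d/.5,4),"turn",np.round((R0.inv()*Rt).as_rotvec()/(2*np.pi),4),"rows",np.linalg.norm(d)/.0417,s["time_s"],np.round(s["ft_force"],1),s["opening"])
E
python3 mv.py 550 10 130 0
```

```text
shift [ 1.0161 -0.8781  0.2026] turn [0.     0.     0.0655] rows 16.28472278179667 0.65 [-0.1 -0.7  0.7] 0.9982420478796903
```

Call:
{"api": "jog_arm", "payload": {
  "plan": [
    [[0.98,-0.85,0.2],[0,0,0.0655]],
    [[0.98,-0.85,0.2],[0,0,0.0655]],
    [[0.98,-0.85,0.2],[0,0,0.0655]],
    [[0.98,-0.85,0.2],[0,0,0.0655]],
    [[0.98,-0.85,0.2],[0,0,0.0655]],
    [[0.98,-0.85,0.2],[0,0,0.0655]],
    [[0.98,-0.85,0.2],[0,0,0.0655]],
    [[0.98,-0.85,0.2],[0,0,0.0655]],
    [[0.98,-0.85,0.2],[0,0,0.0655]],
    [[0.98,-0.85,0.2],[0,0,0.0655]],
    [[0.98,-0.85,0.2],[0,0,0.0655]],
    [[0.98,-0.85,0.2],[0,0,0.0655]],
    [[0.98,-0.85,0.2],[0,0,0.0655]],
    [[0.98,-0.85,0.2],[0,0,0.0655]],
    [[0.98,-0.85,0.2],[0,0,0.0655]],
    [[0.98,-0.85,0.2],[0,0,0.0655]],
    [[0.98,-0.85,0.2],[0,0,0.0655]],
    [[0.98,-0.85,0.2],[0,0,0.0655]],
    [[0.98,-0.85,0.2],[0,0,0.0655]]
  ],
  "fingers": 0.5
}}

```text
time_s: 2.23
position: [0.5389, -0.0108, 0.1312]
ee_rot: [3.141, 0.0, -0.001]
ft_force: [-0.3, -0.2, -0.7]
opening: 0.754
grasp_force: 0.0
```

```bash
python3 mv.py 550 10 10 0; python3 -c "
from h import *
print(arm.read_state())"
```

```text
shift [ 0.0223 -0.0418  0.2424] turn [0.0001 0.0001 0.    ] rows 2.961675827631723 2.2333 [-0.3 -0.2 -0.7] 0.7539135483787818
{'time_s': 2.2333, 'joints': array([ 0.4520148 ,  0.19817994, -0.53158727,  1.83609504,  0.11102831,
        1.13697384, -1.68855864]), 'joint_vel': array([ 0.02316421, -0.01197237,  0.02078424,  0.00462199, -0.00031265,
       -0.00105012, -0.00109941]), 'tau': array([-1.31910045e+00, -3.59676683e+01, -4.01403755e+00, -2.90464354e+01,
       -1.33746201e-01, -4.23127762e-02, -7.02782461e-03]), 'position': array([ 0.53889065, -0.01082862,  0.13122486]), 'ee_rot': array([ 3.14081907e+00,  1.49255488e-04, -7.30201142e-04]), 'ft_force': array([-0.26055099, -0.15493243, -0.67461395]), 'ft_torque': array([-0.04141254,  0.00623799, -0.00449127]), 'grasp_force': 0.0, 'opening': 0.7539135483787818}
```

Call:
{"api": "jog_arm", "payload": {
  "plan": [
    [[0.0223,-0.0418,0.05],[0,0,0]],
    [[0.0223,-0.0418,0.1],[0,0,0]],
    [[0.0223,-0.0418,0.16],[0,0,0]],
    [[0.0223,-0.0418,0.2],[0,0,0]],
    [[0.0223,-0.0418,0.23],[0,0,0]],
    [[0.0223,-0.0418,0.242],[0,0,0]],
    [[0.0223,-0.0418,0.242],[0,0,0]],
    [[0.0223,-0.0418,0.242],[0,0,0]]
  ]
}}

```text
time_s: 2.9
position: [0.5506, 0.0096, 0.0109]
ee_rot: [3.141, -0.002, 0.001]
ft_force: [0.1, -0.0, -0.2]
opening: 0.748
grasp_force: 0.0
```

Call:
{"api": "jog_arm", "payload": {
  "plan": [
    [[0.01,0,0],[0,0,0]],
    [[0.02,0,0],[0,0,0]],
    [[0.027,0,0],[0,0,0]],
    [[0.034,0,0],[0,0,0]],
    [[0.041,0,0],[0,0,0]],
    [[0.048,0,0],[0,0,0]],
    [[0.055,0,0],[0,0,0]],
    [[0.062,0,0],[0,0,0]],
    [[0.069,0,0],[0,0,0]],
    [[0.076,0,0],[0,0,0]],
    [[0.083,0,0],[0,0,0]],
    [[0.09,0,0],[0,0,0]],
    [[0.096,0,0],[0,0,0]],
    [[0.102,0,0],[0,0,0]],
    [[0.106,0,0],[0,0,0]],
    [[0.11,0,0],[0,0,0]],
    [[0.11,0,0],[0,0,0]]
  ]
}}

```text
time_s: 4.32
position: [0.6057, 0.0108, 0.0103]
ee_rot: [-3.142, -0.0, -0.001]
ft_force: [-0.4, -0.4, 0.8]
opening: 0.752
grasp_force: 0.0
```

```bash
python3 look.py p1; python3 mv.py 613 9.6 10.9 0
```

```text
gray top [57. 71. 84.]
fence [ 682.4 -152. ] [188.2  15.2] 89.33 491
stop [591.6 121.7] [122.6  14.9] 0.19 307
shift [ 0.015   0.0025 -0.0012] turn [-0.     -0.0001  0.0001] rows 0.18271900518621803 4.3667 [-0.4  0.7 -0.1] 0.7501440131327217Traceback (most recent call last):
  File "look.py", line 12, in <module>
    r,k=fit(m,"top",z);print(n,np.round(r[0],1),np.round(r[1],1),round(r[2],2),k)
        ~~~^^^^^^^^^^^
  File "h.py", line 20, in fit
    i=1+np.argmax(s[1:,4]);q=plane(n,z)[l==i]
        ~~~~~~~~~^^^^^^^^^
    return _wrapfunc(a, 'argmax', axis=axis, out=out, **kwds)
    return bound(*args, **kwds)
ValueError: attempt to get argmax of an empty sequence
```

View pics/p1.png

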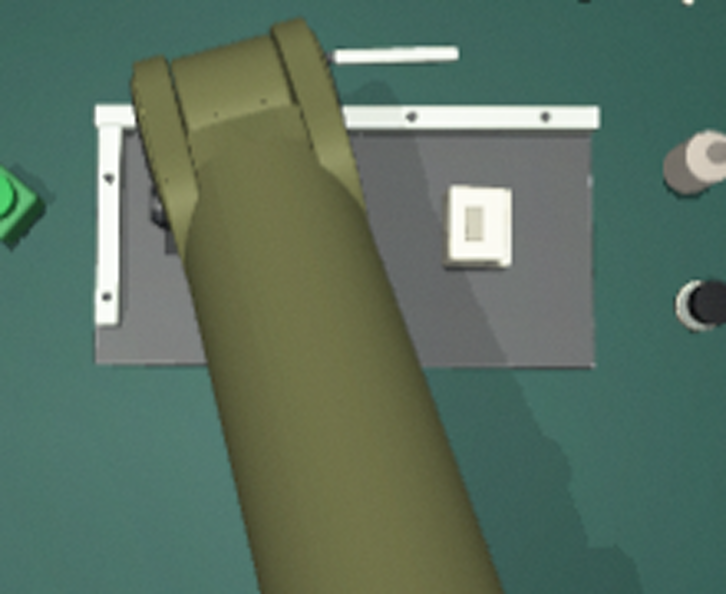

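The arm hides the box in this view. The cab (top crop ~478,225) and the bystanders are undisturbed. I continue by force.

Call:
{"api": "jog_arm", "payload": {
  "plan": [
    [[0.003,0,0],[0,0,0]],
    [[0.006,0,0],[0,0,0]],
    [[0.006,0,0],[0,0,0]]
  ]
}}

```text
time_s: 4.62
position: [0.6077, 0.0108, 0.0102]
ee_rot: [3.141, 0.0, -0.002]
ft_force: [-2.7, 0.1, 0.9]
opening: 0.751
grasp_force: 0.0
```

Call:
{"api": "jog_arm", "payload": {
  "plan": [
    [[0.003,0,0],[0,0,0]],
    [[0.006,0,0],[0,0,0]],
    [[0.006,0,0],[0,0,0]]
  ]
}}

```text
time_s: 4.87
position: [0.6076, 0.011, 0.0098]
ee_rot: [3.141, -0.001, -0.013]
ft_force: [-12.0, 0.8, 8.4]
opening: 0.747
grasp_force: 0.0
```

Call:
{"api": "jog_arm", "payload": {
  "plan": [
    [[-0.02,0,0],[0,0,0]],
    [[-0.05,0,0],[0,0,0]],
    [[-0.06,0,-0.05],[0,0,0]],
    [[-0.06,0,-0.12],[0,0,0]],
    [[-0.06,0,-0.2],[0,0,0]],
    [[-0.06,0,-0.2],[0,0,0]],
    [[-0.06,0,-0.2],[0,0,0]]
  ],
  "fingers": -0.53
}}

```text
time_s: 5.45
position: [0.5839, 0.0109, 0.1136]
ee_rot: [3.141, 0.0, 0.012]
ft_force: [-0.4, -0.5, -0.6]
opening: 0.235
grasp_force: 0.0
```

```bash
python3 mv.py 647 -82 105 89.5
```

```text
shift [0.126  0.1859 0.0183] turn [ 0.001  -0.0008 -0.2486] rows 2.7010603818506 5.45 [-0.4 -0.5 -0.6] 0.23517616016771162
```

Call:
{"api": "jog_arm", "payload": {
  "plan": [
    [[0.126,0.186,0],[0,0,-0.2486]],
    [[0.126,0.186,0],[0,0,-0.2486]],
    [[0.126,0.186,0],[0,0,-0.2486]],
    [[0.126,0.186,0],[0,0,-0.2486]],
    [[0.126,0.186,0],[0,0,-0.2486]],
    [[0.126,0.186,0],[0,0,-0.2486]],
    [[0.126,0.186,0],[0,0,-0.2486]],
    [[0.126,0.186,0],[0,0,-0.2486]],
    [[0.126,0.186,0],[0,0,-0.2486]],
    [[0.126,0.186,0],[0,0,-0.2486]],
    [[0.126,0.186,0],[0,0,-0.2486]],
    [[0.126,0.186,0],[0,0,-0.2486]],
    [[0.126,0.186,0],[0,0,-0.2486]],
    [[0.126,0.186,0],[0,0,-0.2486]],
    [[0.126,0.186,0],[0,0,-0.2486]]
  ]
}}

```text
time_s: 6.7
position: [0.6437, -0.0822, 0.1089]
ee_rot: [-2.232, -2.209, 0.001]
ft_force: [0.2, -0.1, -0.0]
opening: 0.233
grasp_force: 0.0
```

```bash
python3 mv.py 647 -82 12 89.5
python3 - <<'E'
from h import *
for n in("scene",):
    im,d=vision.read_camera(n);cv2.imwrite("pics/s2.png",cv2.resize(im[110:310,160:420],None,fx=3,fy=3,interpolation=cv2.INTER_CUBIC))
E
```

```text
shift [0.0004 0.0069 0.1938] turn [-0.0003 -0.0001 -0.0003] rows 2.325740683236928 6.7 [ 0.2 -0.1 -0. ] 0.23344652674976668
```

View pics/s2.png

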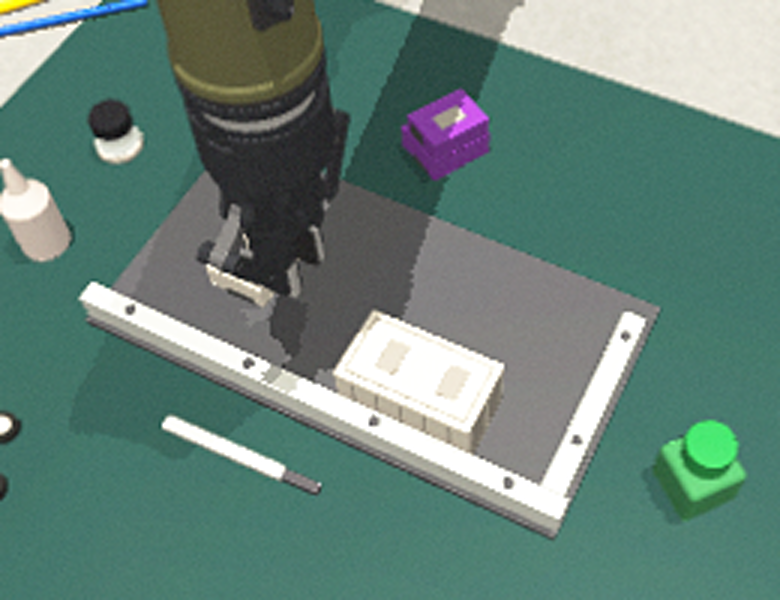

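Call:
{"api": "jog_arm", "payload": {
  "plan": [
    [[0,0.006,0.04],[0,0,0]],
    [[0,0.006,0.1],[0,0,0]],
    [[0,0.006,0.15],[0,0,0]],
    [[0,0.006,0.18],[0,0,0]],
    [[0,0.006,0.193],[0,0,0]],
    [[0,0.006,0.193],[0,0,0]],
    [[0,0.006,0.193],[0,0,0]]
  ]
}}

```text
time_s: 7.33
position: [0.6479, -0.082, 0.0146]
ee_rot: [2.231, 2.211, 0.001]
ft_force: [-0.2, -0.3, -0.4]
opening: 0.233
grasp_force: 0.0
```

Call:
{"api": "jog_arm", "payload": {
  "plan": [
    [[0.01,0,0],[0,0,0]],
    [[0.02,0,0],[0,0,0]],
    [[0.03,0,0],[0,0,0]],
    [[0.039,0,0],[0,0,0]],
    [[0.047,0,0],[0,0,0]],
    [[0.055,0,0],[0,0,0]],
    [[0.063,0,0],[0,0,0]],
    [[0.071,0,0],[0,0,0]],
    [[0.079,0,0],[0,0,0]],
    [[0.087,0,0],[0,0,0]],
    [[0.095,0,0],[0,0,0]],
    [[0.103,0,0],[0,0,0]],
    [[0.111,0,0],[0,0,0]],
    [[0.119,0,0],[0,0,0]],
    [[0.127,0,0],[0,0,0]],
    [[0.135,0,0],[0,0,0]],
    [[0.141,0,0],[0,0,0]],
    [[0.147,0,0],[0,0,0]],
    [[0.152,0,0],[0,0,0]],
    [[0.152,0,0],[0,0,0]]
  ]
}}

```text
time_s: 9.0
position: [0.6478, -0.0052, 0.0138]
ee_rot: [-2.23, -2.213, -0.001]
ft_force: [0.7, 0.5, 0.3]
opening: 0.236
grasp_force: 0.0
```

Call:
{"api": "jog_arm", "payload": {
  "plan": [
    [[0.004,0,0],[0,0,0]],
    [[0.008,0,0],[0,0,0]],
    [[0.012,0,0],[0,0,0]],
    [[0.012,0,0],[0,0,0]]
  ]
}}

```text
time_s: 9.33
position: [0.6478, -0.0031, 0.0138]
ee_rot: [2.231, 2.208, -0.005]
ft_force: [-1.4, -6.0, 1.9]
opening: 0.236
grasp_force: 0.0
```

Call:
{"api": "jog_arm", "payload": {
  "plan": [
    [[0.004,0,0],[0,0,0]],
    [[0.006,0,0],[0,0,0]],
    [[0.006,0,0],[0,0,0]]
  ]
}}

```text
time_s: 9.58
position: [0.6476, -0.0031, 0.0138]
ee_rot: [2.232, 2.205, -0.01]
ft_force: [-2.0, -9.1, 2.4]
opening: 0.234
grasp_force: 0.0
```

Run:
```python
from h import *
for n in("scene",):
    im,d=vision.read_camera(n);cv2.imwrite("pics/s3.png",cv2.resize(im[160:310,250:420],None,fx=4,fy=4,interpolation=cv2.INTER_CUBIC))
```

```text
(no output)
```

View pics/s3.png

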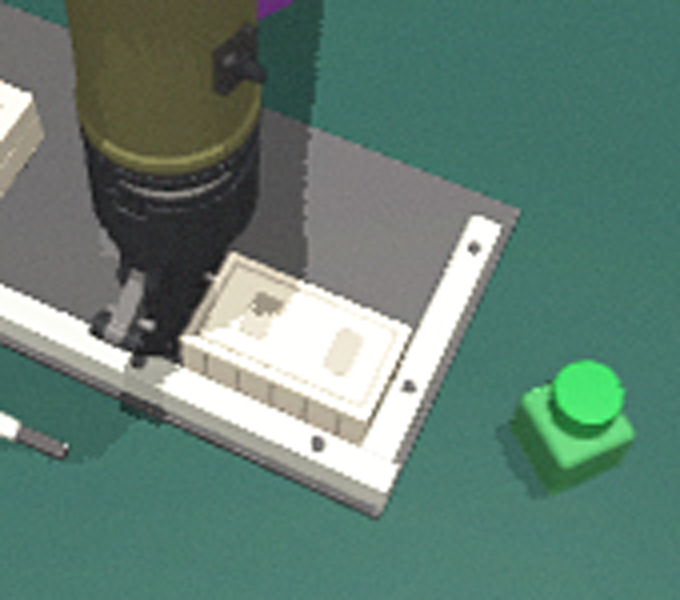

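Call:
{"api": "jog_arm", "payload": {
  "plan": [
    [[-0.02,0,0],[0,0,0]],
    [[-0.06,0,0],[0,0,0]],
    [[-0.1,0,-0.05],[0,0,0]],
    [[-0.1,0,-0.12],[0,0,0]],
    [[-0.1,0,-0.2],[0,0,0]],
    [[-0.1,0,-0.2],[0,0,0]],
    [[-0.1,0,-0.2],[0,0,0]]
  ],
  "fingers": -0.72
}}

```text
time_s: 10.22
position: [0.6497, -0.0465, 0.117]
ee_rot: [2.228, 2.209, 0.007]
ft_force: [0.2, -0.1, -0.2]
opening: 0.139
grasp_force: 0.0
```

```bash
python3 mv.py 545 -156 110 0
```

```text
shift [-0.2207 -0.2076  0.0127] turn [ 0.0007 -0.0008  0.2487] rows 3.636046301105116 10.2167 [ 0.2 -0.1 -0.2] 0.13911920386382925
```

Call:
{"api": "jog_arm", "payload": {
  "plan": [
    [[-0.22,-0.208,0],[0,0,0.2487]],
    [[-0.22,-0.208,0],[0,0,0.2487]],
    [[-0.22,-0.208,0],[0,0,0.2487]],
    [[-0.22,-0.208,0],[0,0,0.2487]],
    [[-0.22,-0.208,0],[0,0,0.2487]],
    [[-0.22,-0.208,0],[0,0,0.2487]],
    [[-0.22,-0.208,0],[0,0,0.2487]],
    [[-0.22,-0.208,0],[0,0,0.2487]],
    [[-0.22,-0.208,0],[0,0,0.2487]],
    [[-0.22,-0.208,0],[0,0,0.2487]],
    [[-0.22,-0.208,0],[0,0,0.2487]],
    [[-0.22,-0.208,0],[0,0,0.2487]],
    [[-0.22,-0.208,0],[0,0,0.2487]],
    [[-0.22,-0.208,0],[0,0,0.2487]],
    [[-0.22,-0.208,0],[0,0,0.2487]]
  ]
}}

```text
time_s: 11.47
position: [0.5419, -0.1558, 0.1126]
ee_rot: [-3.141, -0.003, 0.003]
ft_force: [0.5, -0.1, -0.2]
opening: 0.143
grasp_force: 0.0
```

```bash
python3 mv.py 545 -156 12 0;sed -i 's/    r,k=fit/    if not m.any(): continue\n    r,k=fit/' look.py;  python3 look.py p4
```

```text
shift [0.0066 0.0007 0.2011] turn [-0.0001  0.0003  0.0003] rows 2.4131181936748467 11.4667 [ 0.5 -0.1 -0.2] 0.14283901401119367
gray top [ 30.  58. 243.]
fence [683.6 -54.6] [338.7  15.3] 89.27 777
stop [591.6 121.7] [122.6  14.9] 0.19 296
box [641.   62.6] [97.2 36.7] 89.38 642
cab [ 599.8 -153. ] [40.8 53.5] 88.72 313
```

View pics/p4.png

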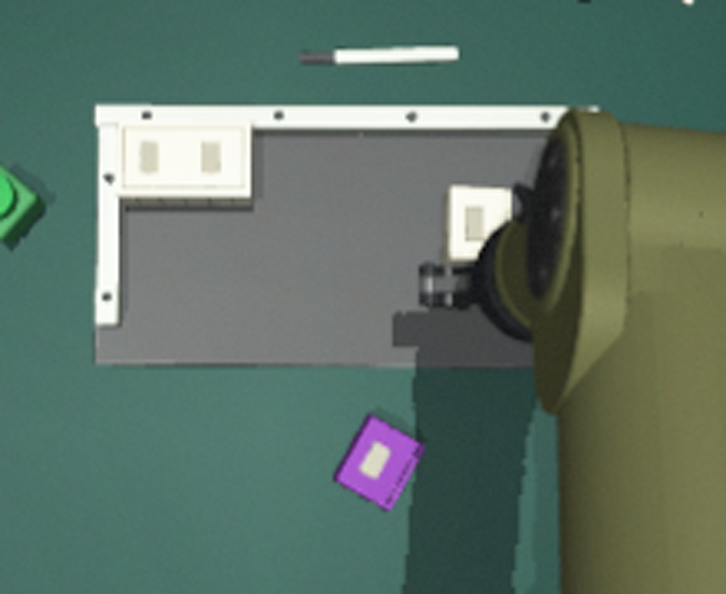

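The box sits square in the corner (top crop ~187,160), within about 0.1° of the fence line. The cab is still at ~480,222. Next I push the cab to the fence.

Call:
{"api": "jog_arm", "payload": {
  "plan": [
    [[0.006,0,0.05],[0,0,0.002]],
    [[0.006,0,0.1],[0,0,0.002]],
    [[0.006,0,0.15],[0,0,0.002]],
    [[0.006,0,0.185],[0,0,0.002]],
    [[0.006,0,0.2],[0,0,0.002]],
    [[0.006,0,0.2],[0,0,0.002]],
    [[0.006,0,0.2],[0,0,0.002]]
  ]
}}

```text
time_s: 12.1
position: [0.5458, -0.1562, 0.014]
ee_rot: [-3.141, 0.019, -0.0]
ft_force: [0.3, -0.6, 0.4]
opening: 0.141
grasp_force: 0.0
```

Call:
{"api": "jog_arm", "payload": {
  "plan": [
    [[0.01,0,0],[0,0,0]],
    [[0.02,0,0],[0,0,0]],
    [[0.028,0,0],[0,0,0]],
    [[0.036,0,0],[0,0,0]],
    [[0.044,0,0],[0,0,0]],
    [[0.052,0,0],[0,0,0]],
    [[0.06,0,0],[0,0,0]],
    [[0.068,0,0],[0,0,0]],
    [[0.076,0,0],[0,0,0]],
    [[0.084,0,0],[0,0,0]],
    [[0.092,0,0],[0,0,0]],
    [[0.099,0,0],[0,0,0]],
    [[0.105,0,0],[0,0,0]],
    [[0.11,0,0],[0,0,0]],
    [[0.114,0,0],[0,0,0]],
    [[0.114,0,0],[0,0,0]]
  ]
}}

```text
time_s: 13.43
position: [0.6031, -0.157, 0.0138]
ee_rot: [-3.142, 0.02, -0.001]
ft_force: [0.6, 0.6, -0.0]
opening: 0.136
grasp_force: 0.0
```

Call:
{"api": "jog_arm", "payload": {
  "plan": [
    [[0.004,0,0],[0,0,0]],
    [[0.008,0,0],[0,0,0]],
    [[0.012,0,0],[0,0,0]],
    [[0.012,0,0],[0,0,0]]
  ]
}}

```text
time_s: 13.77
position: [0.607, -0.1571, 0.0135]
ee_rot: [3.141, -0.021, -0.006]
ft_force: [-5.5, 0.1, 2.6]
opening: 0.138
grasp_force: 2.5
```

Call:
{"api": "jog_arm", "payload": {
  "plan": [
    [[-0.02,0,0],[0,0,0]],
    [[-0.05,0,0],[0,0,0]],
    [[-0.07,0,-0.05],[0,0,0]],
    [[-0.07,0,-0.12],[0,0,0]],
    [[-0.07,0,-0.2],[0,0,0]],
    [[-0.07,0,-0.23],[0,0,0]],
    [[-0.07,0,-0.23],[0,0,0]]
  ]
}}

```text
time_s: 14.35
position: [0.5773, -0.1573, 0.1344]
ee_rot: [3.138, -0.02, 0.015]
ft_force: [0.5, -0.4, 0.2]
opening: 0.137
grasp_force: 0.0
```

```bash
python3 mv.py 646 -217 120 89.3; python3 look.py
```

```text
shift [0.1387 0.1175 0.0306] turn [ 0.0016 -0.0008 -0.2501] rows 2.210387514432832 14.35 [ 0.5 -0.4  0.2] 0.13686516391136708
gray top [ 30.  47. 243.]
fence [683.5 -38.4] [306.5  36. ] 84.51 695
stop [591.6 121.7] [122.6  14.9] 0.19 297
box [641.   62.6] [97.2 36.7] 89.38 642
cab [ 641.3 -153.9] [41.3 39.2] 89.4 246
```

Call:
{"api": "jog_arm", "payload": {
  "plan": [
    [[0.139,0.1175,0],[0,0,-0.25]],
    [[0.139,0.1175,0],[0,0,-0.25]],
    [[0.139,0.1175,0],[0,0,-0.25]],
    [[0.139,0.1175,0],[0,0,-0.25]],
    [[0.139,0.1175,0],[0,0,-0.25]],
    [[0.139,0.1175,0],[0,0,-0.25]],
    [[0.139,0.1175,0],[0,0,-0.25]],
    [[0.139,0.1175,0],[0,0,-0.25]],
    [[0.139,0.1175,0],[0,0,-0.25]],
    [[0.139,0.1175,0],[0,0,-0.25]],
    [[0.139,0.1175,0],[0,0,-0.25]],
    [[0.139,0.1175,0],[0,0,-0.25]],
    [[0.139,0.1175,0],[0,0,-0.25]],
    [[0.139,0.1175,0],[0,0,-0.25]],
    [[0.139,0.1175,0],[0,0,-0.25]],
    [[0.139,0.1175,0],[0,0,-0.25]]
  ],
  "fingers": -0.53
}}

```text
time_s: 15.73
position: [0.6419, -0.2162, 0.1277]
ee_rot: [-2.237, -2.204, 0.001]
ft_force: [0.4, -0.2, 0.4]
opening: 0.233
grasp_force: 0.0
```

```bash
python3 mv.py 646 -217 13 89.3
```

```text
shift [-0.0016  0.0085  0.2294] turn [-0.0002 -0.0001 -0.0004] rows 2.752410027048059 15.7333 [ 0.4 -0.2  0.4] 0.23251886748458717
```

Call:
{"api": "jog_arm", "payload": {
  "plan": [
    [[0,0.008,0.05],[0,0,0]],
    [[0,0.008,0.1],[0,0,0]],
    [[0,0.008,0.15],[0,0,0]],
    [[0,0.008,0.2],[0,0,0]],
    [[0,0.008,0.22],[0,0,0]],
    [[0,0.008,0.228],[0,0,0]],
    [[0,0.008,0.228],[0,0,0]]
  ]
}}

```text
time_s: 16.32
position: [0.646, -0.2161, 0.0141]
ee_rot: [-2.235, -2.206, 0.001]
ft_force: [-0.4, 0.5, 0.7]
opening: 0.24
grasp_force: 0.0
```

Call:
{"api": "jog_arm", "payload": {
  "plan": [
    [[0.01,0,0],[0,0,0]],
    [[0.02,0,0],[0,0,0]],
    [[0.03,0,0],[0,0,0]],
    [[0.038,0,0],[0,0,0]],
    [[0.046,0,0],[0,0,0]],
    [[0.054,0,0],[0,0,0]],
    [[0.062,0,0],[0,0,0]],
    [[0.07,0,0],[0,0,0]],
    [[0.079,0,0],[0,0,0]],
    [[0.088,0,0],[0,0,0]],
    [[0.097,0,0],[0,0,0]],
    [[0.106,0,0],[0,0,0]],
    [[0.115,0,0],[0,0,0]],
    [[0.124,0,0],[0,0,0]],
    [[0.133,0,0],[0,0,0]],
    [[0.142,0,0],[0,0,0]],
    [[0.15,0,0],[0,0,0]],
    [[0.156,0,0],[0,0,0]],
    [[0.16,0,0],[0,0,0]],
    [[0.16,0,0],[0,0,0]]
  ]
}}

```text
time_s: 17.98
position: [0.6474, -0.1355, 0.0148]
ee_rot: [-2.235, -2.208, -0.0]
ft_force: [-0.0, 0.1, 0.2]
opening: 0.236
grasp_force: 0.0
```

```bash
python3 mv.py 648 -60 13 89.3; python3 look.py
```

```text
shift [ 0.151  -0.0005  0.0036] turn [-0.     -0.0001  0.    ] rows 1.8105019072300332 17.9833 [-0.   0.1  0.2] 0.23636048071177768
gray top [ 36.  65. 243.]
fence [683.    1.1] [227.3  17.8] 89.26 476
stop [591.6 121.7] [122.6  14.9] 0.19 296
box [641.   62.6] [97.2 36.7] 89.38 642
cab [640.6 -94.7] [38.6 36.8] 89.37 218
```

Call:
{"api": "jog_arm", "payload": {
  "plan": [
    [[0.008,0,0],[0,0,0]],
    [[0.016,0,0],[0,0,0]],
    [[0.025,0,0],[0,0,0]],
    [[0.034,0,0],[0,0,0]],
    [[0.043,0,0],[0,0,0]],
    [[0.052,0,0],[0,0,0]],
    [[0.061,0,0],[0,0,0]],
    [[0.07,0,0],[0,0,0]],
    [[0.079,0,0],[0,0,0]],
    [[0.088,0,0],[0,0,0]],
    [[0.097,0,0],[0,0,0]],
    [[0.106,0,0],[0,0,0]],
    [[0.115,0,0],[0,0,0]],
    [[0.124,0,0],[0,0,0]],
    [[0.132,0,0],[0,0,0]],
    [[0.14,0,0],[0,0,0]],
    [[0.147,0,0],[0,0,0]],
    [[0.153,0,0],[0,0,0]],
    [[0.158,0,0],[0,0,0]],
    [[0.158,0,0],[0,0,0]]
  ]
}}

```text
time_s: 19.7
position: [0.6484, -0.0565, 0.0149]
ee_rot: [-2.235, -2.208, -0.001]
ft_force: [-0.3, 0.2, 0.1]
opening: 0.237
grasp_force: 0.0
```

Call:
{"api": "jog_arm", "payload": {
  "plan": [
    [[0.003,0,0],[0,0,0]],
    [[0.006,0,0],[0,0,0]],
    [[0.009,0,0],[0,0,0]],
    [[0.012,0,0],[0,0,0]],
    [[0.012,0,0],[0,0,0]]
  ]
}}

```text
time_s: 20.12
position: [0.6485, -0.0509, 0.0148]
ee_rot: [-2.235, -2.207, -0.0]
ft_force: [-1.1, -0.8, -0.9]
opening: 0.234
grasp_force: 0.0
```

Call:
{"api": "jog_arm", "payload": {
  "plan": [
    [[0.003,0,0],[0,0,0]],
    [[0.006,0,0],[0,0,0]],
    [[0.01,0,0],[0,0,0]],
    [[0.01,0,0],[0,0,0]]
  ]
}}

```text
time_s: 20.45
position: [0.6485, -0.0485, 0.0148]
ee_rot: [2.236, 2.204, -0.004]
ft_force: [-0.7, -5.1, 1.0]
opening: 0.237
grasp_force: 2.3
```

Call:
{"api": "jog_arm", "payload": {
  "plan": [
    [[0.004,0,0],[0,0,0]],
    [[0.008,0,0],[0,0,0]],
    [[0.008,0,0],[0,0,0]]
  ]
}}

```text
time_s: 20.7
position: [0.6485, -0.0485, 0.0148]
ee_rot: [2.236, 2.2, -0.009]
ft_force: [-1.3, -10.5, 1.6]
opening: 0.235
grasp_force: 5.2
```

Call:
{"api": "jog_arm", "payload": {
  "plan": [
    [[-0.02,0,0],[0,0,0]],
    [[-0.06,0,0],[0,0,0]],
    [[-0.12,0,0],[0,0,0]],
    [[-0.16,0,-0.06],[0,0,0]],
    [[-0.2,0,-0.14],[0,0,0]],
    [[-0.26,0,-0.22],[0,0,0]],
    [[-0.32,0.05,-0.24],[0,0,0]],
    [[-0.38,0.05,-0.25],[0,0,0]],
    [[-0.38,0.05,-0.25],[0,0,0]],
    [[-0.38,0.05,-0.25],[0,0,0]]
  ]
}}

```text
time_s: 21.53
position: [0.6712, -0.2356, 0.1399]
ee_rot: [2.241, 2.201, 0.002]
ft_force: [-0.7, 0.7, -0.1]
opening: 0.237
grasp_force: 0.0
```

```bash
python3 look.py p5
python3 - <<'E'
from h import *
im,d=vision.read_camera("scene");cv2.imwrite("pics/s5.png",cv2.resize(im[180:310,230:400],None,fx=4.5,fy=4.5,interpolation=cv2.INTER_CUBIC))
E
```

```text
gray top [206. 248. 250.]
fence [670.8 -65.5] [360.9  40.5] 89.27 838
stop [591.6 121.7] [122.6  14.9] 0.19 297
box [641.   62.6] [97.2 36.7] 89.38 642
cab [640.9  41.1] [136.3  39.4] 89.4 312
```

View pics/p5.png

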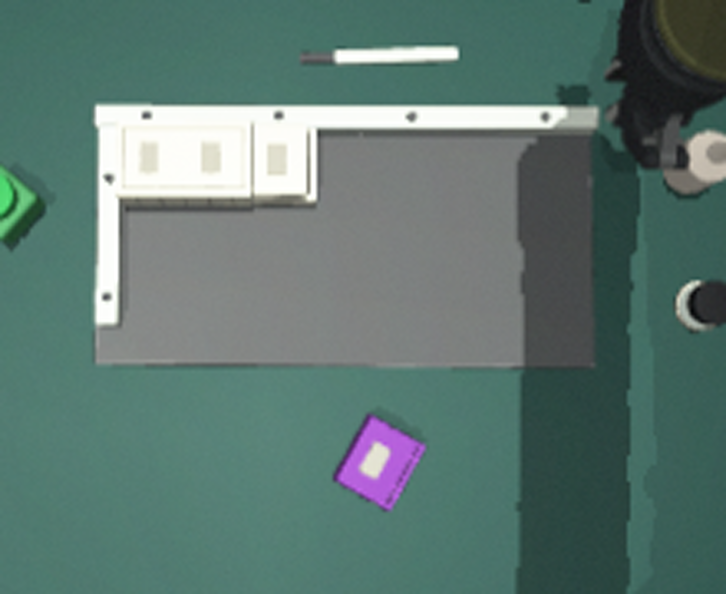

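View pics/s5.png

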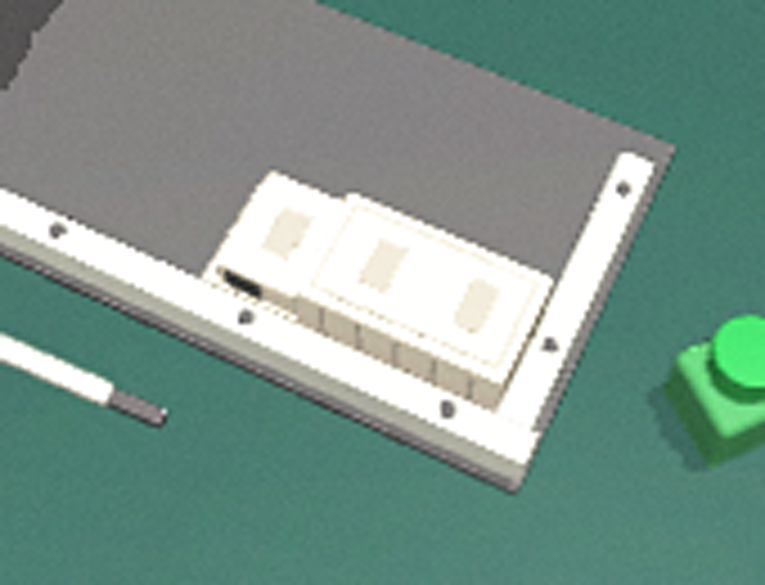

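The pictures show the box seated in the corner (top crop ~187,160) and the cab flush on the fence with its back touching the box (~280,160). Both are parallel to the fence within about 0.1°. The bystanders are in place, and the gripper hangs clear at z = 0.14 m. I hand in.

```bash
python3 -c "
from h import *
print(arm.hand_in())"
```

```text
the job is handed in; nothing more can be done
None
```

I handed the job in after about 22 s of the 67 s. In the last pictures the box sits square in the corner and the cab is flush on the fence with its back touching the box; the bystanders look undisturbed, but no verdict came back.

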